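Offer the cedar ball on its dish with the lifter

TASK

Take the flat lifter by its upright grip, slide its blade between the rails of the stand under the ceramic dish, and lift the dish straight up off the stand with the loose cedar ball in it. Once it is well clear, turn it level through a quarter turn, so that the dish's tab, which starts pointing across the rails, points along the direction of the rails (towards either end), with the ball staying at the centre of the hollow throughout. Finish still holding the lifter, with the dish level and still on its blade at least 10 cm above the table top; do not touch the dish or ball with the gripper, and leave the polish tin and the shoe brush where they lie.

Things in the scene. Friction and masses are not known exactly. Their poses are not given: they have to be found in the camera images.
- dish: Round white ceramic dish, 110 mm across, 15.5 mm high, flat underside, about 0.25 kg, resting on the stand's two rails. Origin: centre of its underside, z up. A tab 26 mm wide, 7 mm thick sticks out along its +x axis to 84 mm from the centre. The top is a shallow conical hollow (8 degrees, 46 mm radius).
- dish_hollow (a point): Lowest point of the dish's hollow, on the dish's axis 7 mm above its underside; the ball belongs over this point, within 10 mm at the end and never more than 22 mm off.
- ball: Loose cedar-wood ball (origin at its centre), 38 mm in diameter, about 18 g, lying at the centre of the dish's hollow. It rolls if the dish is jerked or tilted.
- stand: Fixed low teak stand, origin at the centre of its underside. Two rails run along its x axis (roughly the robot's y): 120 mm long, 10 mm wide, centred 40 mm either side of the middle, tops 30 mm above the table, on a 4 mm foot plate. So the channel under the dish is 70 mm wide, 4 to 30 mm above the table, open at both ends. The dish's tab starts across the rails.
- lifter: Flat steel lifter, about 0.2 kg, standing on the table left or right of the stand, blade roughly away from the robot. Origin: underside of the blade below the grip; x towards the blade's free end, z up. Blade 50 mm wide, 4 mm thick, from x = -25 to +145 mm. Grip: square wooden post 24 x 24 mm upright over the origin, top at 96 mm, flats square to the blade.
- lifter_load (a point): Point on top of the lifter's blade, 100 mm ahead of its origin and 4 mm above it, where the dish's centre rides well, clear of the fingers.
- tin: Bystander: round closed aluminium polish tin, 80 mm across, 27 mm high, on the other side of the stand from the lifter. Origin: centre of its underside.
- brush: Bystander: wooden shoe brush 130 x 45 mm, 38 mm high, between robot and stand, long side roughly along the robot's y. Origin: centre of its underside.
Not all that is in view belongs to the job. Several things have the shape of the lifter; the one meant has the colours described above.

How it is judged:
By the outcome, as a careful person would: the job done as asked, in the order asked, and still so for the second after the job is handed in, while the arm keeps its last pose, push and grip.
It also fails if it takes over 58 s, if anything falls off the work surface, if the arm or the gripper's body presses on something with over 40 N, if the wrist force passes 120 N, or if a joint passes its speed limit or range.

ROBOT

A 6-joint arm with a two-finger parallel gripper is mounted at the origin on the work surface. World frame = base frame: x ahead of the robot, y to its left, z up, the work surface at z = 0. Lengths are in mm, angles in rad, forces in N, time in s.
With the tool pointing down it reaches from about 375 to 900 mm from the base axis. Payload 3.1 kg.
Tool frame: the origin (TCP) lies at the very end of the fingers, on their centre line; the grasp point (between the pads) lies 19 mm behind it (arm.hold_point_z is the distance from the TCP to the grasp point, in mm); z points along the fingers, y is the direction in which the jaws open and shut (so a half turn about z gives the same grasp; the last joint's range is limited). The gripper opens to 87 mm and grips with 3 to 60 N. Pads are 19 mm wide; open, the fingers measure 117 mm over their backs; the gripper's body (75 mm by 190 mm) begins 51 mm behind the grasp point.
Start: joints at [-0.178, 0.527, 1.433, -0, 1.181, -0.178], TCP at [624.977, 0.034, 222.548] pointing down, gripper open.
Joint ranges: [-3.08, 3.08], [-0.75, 2.2], [0.22, 2.44], [-1.43, 4.57], [0, 2.65], [-2.85, 2.85]. Speed limits (rad/s): [2.79, 2.79, 3.14, 3.14, 3.14, 3.14].

INTERFACE

Orientations are given as a rotation vector (axis times angle).
In Python, from rig import arm, vision, workorder gives the robot as it stands. The module is installed in compiled form; this text tells all that it offers.
- The arm moves only by the tool servo_tool, never from a script. Its argument "plan" is a list of rows, each a list of 7 numbers: the closure in counts, from 0 (fully open) to 255 (shut), then the shift along the world's x, y, z in cm, then the turn, a rotation vector about the world's x, y, z in degrees. In form: [[claw, x, y, z, rx, ry, rz], ...]. A call has 1 to 5 rows; each row shifts and turns the pose as measured when the row begins; what a row does not reach is not made up. A row lasts 1/12 s, in which the tool goes at most 41.7 mm and 7.16 degrees, less where a joint would pass 70% of its speed; a pose out of reach is approached as far as the arm can. A call is refused whole if a number of a shift passes 4.17 or a number of a turn 7.16, either way. A call with a gripper value outside its range is refused whole. The fingers move at their own pace and stop on an object; "newtons" is the grip in N (left out, the last holds). Time passes only in rows, so rows that do not move let the fingers close. It gives the time, the measured TCP pose, the force and the opening at its end, in the units of the state.
- arm.observe(): the state, without advancing time (a new reading comes with each control period).
- vision.capture(name): name is "scene" or "side" or "wrist"; returns a dict with "frame" (384x512x3 uint8, red, green, blue), "depth" (384x512 float32, mm along the optical axis (not along the pixel's ray), 0 where there is no reading), "vfov" (degrees; the focal length in pixels is half the picture's height over the tangent of half this angle, whatever the lens; pixels are square), "cx", "cy" (the principal point, pixels), "eye" and "attitude" of the camera in the world. Camera axes: x right, y down, z forward; pixel columns grow to the right and rows downward; lengths in mm; the calibration is good to about 2 mm. The wrist camera is an equidistant fisheye: a pixel r from the principal point sees the ray r / f radians off the axis. A picture is of the moment at which its call begins.
- workorder.close_job(): hands the job in, once; it reports no verdict.
The state is a dict: "clock": time; "qpos": joint angles; "joint_vel": joint speeds; "joint_efforts": joint torques, N m; "tcp_pos": TCP position; "orientation": TCP orientation; "ft_force": force on the tool from outside, world axes, zero at the start; "ft_torque": the same for the moment, N m; "gripper_width": finger opening in mm.
Only numpy, scipy, OpenCV 4.12 (cv2) and the standard library are available. Lean on these libraries where they do the work, as an engineer would, in place of code of your own. Each camera call takes 0.05 s, during which the arm holds its last target.

## Working session

There is one attempt and no reset: what is moved stays moved. The work goes in short steps, Python scripts to look and compute and a tool call to move; the robot and the scene stay as the last step left them, time stands still between calls to the robot, and variables do not carry over. Pictures are saved under pics/ and viewed, and the job is handed in when it is done.

Besides the shell and the picture viewer there is one more tool, called after "Emit:" in YAML: its name, and indented under it one key for each argument. servo_tool: Moves the arm, as the interface text tells. Its arguments: {"type":"object","properties":{"plan":{"type":"array","items":{"type":"array","items":{"type":"number"}}},"newtons":{"type":"number"}},"required":["plan"]}

```bash
mkdir -p pics; cat > h.py <<'E'
import numpy as np, cv2
from rig import arm, vision, workorder
def cap(n,fn=None):
    c=vision.capture(n)
    if fn: cv2.imwrite('pics/'+fn,c['frame'][:,:,::-1])
    return c
E
python3 - <<'E'
from h import *
for n in ['scene','side','wrist']:
    c=cap(n,n+'0.png'); np.savez(n+'0.npz',**c)
    print(n,c['vfov'],c['cx'],c['cy'],c['eye'],np.round(c['attitude'],4))
print(arm.observe(),arm.hold_point_z)
E
```

```text
scene 51.76624756145209 254.5879436305447 189.85178728812235 [1164.06253769  138.07191181  845.82148789] [-1.5569 -2.0289  0.8442]
side 56.85499278470555 264.27962707753187 188.03994220536285 [ -49.55502319 -787.26109016  606.3288772 ] [-2.0556  0.6348 -0.3467]
wrist 65.70646984690485 256.71490846489746 193.62409169078236 [624.13711056  77.29225823 381.05569419] [ 2.8556e+00  1.6000e-03 -2.8000e-03]
{'clock': 0.15, 'qpos': array([-1.78468277e-01,  5.28274347e-01,  1.43358128e+00, -2.07621988e-05,
        1.18139832e+00, -1.78447059e-01]), 'joint_vel': array([-0.00180765, -0.0026716 , -0.00400157,  0.00101256, -0.00055858,
        0.00072738]), 'joint_efforts': array([ 9.14956272e-04, -4.40429199e+01, -1.76841742e+01,  6.33679633e-02,
        5.52540855e-02, -1.06930895e-04]), 'tcp_pos': array([6.24451453e+02, 1.42279676e-01, 2.21791578e+02]), 'orientation': array([-2.22049884e+00, -2.22046926e+00,  1.51250216e-03]), 'ft_force': array([ 0.29384914, -1.1163458 , -0.20603663]), 'ft_torque': array([ 0.03155259, -0.04919131, -0.00670635]), 'gripper_width': 87.05612396618852} 18.700000000000003
```

View pics/scene0.png

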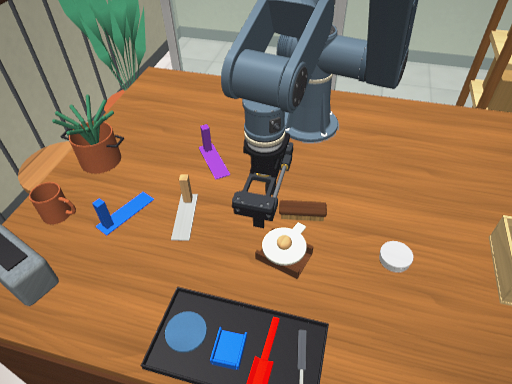

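View pics/side0.png

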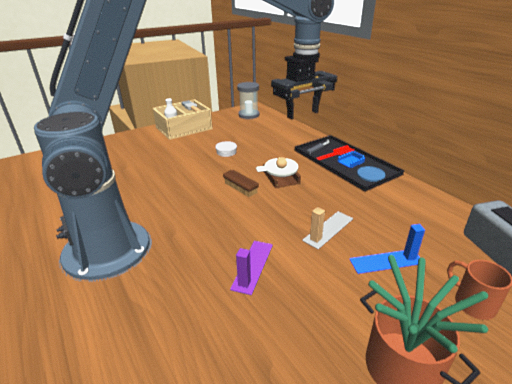

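View pics/wrist0.png

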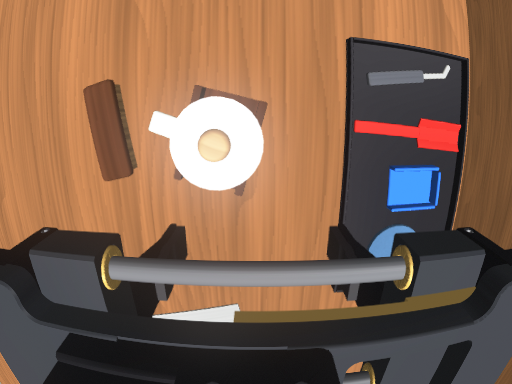

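Three lifter-shaped things in the scene view: blue at (120,213), purple at (212,153), and pale steel with a wooden post at (185,207). The last one fits (steel blade, wood grip). I'll confirm it in a crop and measure everything.

```bash
cat >> h.py <<'E'
from scipy.spatial.transform import Rotation as R
def ray(c,uv):
    f=192/np.tan(np.radians(float(c['vfov']))/2)
    uv=np.atleast_2d(uv).astype(float)
    d=np.c_[(uv[:,0]-c['cx'])/f,(uv[:,1]-c['cy'])/f,np.ones(len(uv))]
    return R.from_rotvec(c['attitude']).apply(d)
def plane(c,uv,z):
    d=ray(c,uv); return c['eye']+d*((z-c['eye'][2])/d[:,2])[:,None]
def cloud(c):
    v,u=np.mgrid[:384,:512]; uv=np.c_[u.ravel(),v.ravel()]
    return (c['eye']+ray(c,uv)*c['depth'].reshape(-1,1)).reshape(384,512,3)
E
python3 - <<'E'
from h import *
c=np.load('scene0.npz'); f=c['frame'][:,:,::-1]
a=cv2.resize(f[120:260,80:240],None,fx=3,fy=3,interpolation=cv2.INTER_CUBIC)
b=cv2.resize(f[190:290,240:340],(420,420),interpolation=cv2.INTER_CUBIC)
im=np.zeros((420,800,3),np.uint8); im[:,:480]=a[:420,:480]; im[:320,480:800]=cv2.resize(b,(320,320)); cv2.imwrite('pics/crop0.png',im)
P=cloud(c); hsv=cv2.cvtColor(f,cv2.COLOR_BGR2HSV)
for p in [(185,215),(185,180),(285,232),(284,241),(300,210),(396,256),(300,232),(275,262)]: print(p,f[p[1],p[0]],hsv[p[1],p[0]],P[p[1],p[0]].round(1))
s=np.load('side0.npz'); P=cloud(s); f=s['frame'][:,:,::-1]
for p in [(330,230),(318,213),(281,162),(262,168),(240,180),(226,147),(290,180)]: print(p,f[p[1],p[0]],P[p[1],p[0]].round(1))
E
```

```text
(185, 215) [215 218 216] [ 50   4 218] [ 518.6 -258.4    5.4]
(185, 180) [103 153 197] [ 16 122 197] [ 467.3 -266.2   92.4]
(285, 232) [246 247 247] [ 30   1 247] [538.6  31.5  45.9]
(284, 241) [142 209 240] [ 21 104 240] [585.7  38.3  70.6]
(300, 210) [ 43  69 112] [ 11 157 112] [445.5  53.3  35. ]
(396, 256) [236 235 235] [120   1 236] [529.  309.8  28. ]
(300, 232) [248 250 248] [ 60   2 250] [528.8  68.5  45.7]
(275, 262) [174 187 185] [ 35  18 187] [629.7  26.9  39.6]
(330, 230) [219 221 216] [ 514.9 -267.7    3.7]
(318, 213) [158 226 249] [ 450.6 -281.6   95. ]
(281, 162) [159 220 244] [567.4  26.5  65.6]
(262, 168) [248 248 248] [518.1  63.9  41.9]
(240, 180) [ 45  73 117] [424.8  49.4  34.6]
(226, 147) [243 241 241] [512.2 298.4  27.4]
(290, 180) [ 56  79 121] [587.3   1.    3.5]
```

View pics/crop0.png

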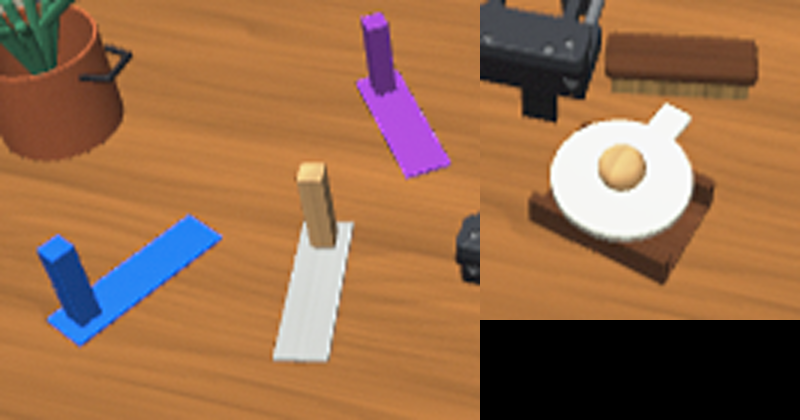

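The crop confirms the meant lifter: wooden post (scene ~185,190) on a grey steel blade (185,215). The dish lies on dark rails at about (284,247).

```bash
cat > m.py <<'E'
from h import *
for n in ['scene','side']:
    c=np.load(n+'0.npz'); f=c['frame'][:,:,::-1]; P=cloud(c); hsv=cv2.cvtColor(f,cv2.COLOR_BGR2HSV)
    X,Y,Z=P[...,0],P[...,1],P[...,2]; ok=c['depth']>0
    gr=(hsv[...,1]<40)&(hsv[...,2]>140)&ok
    m=gr&(abs(X-500)<140)&(abs(Y+270)<80)&(Z<20)
    r=cv2.minAreaRect(plane(c,np.argwhere(m)[:,::-1],4)[:,:2].astype(np.float32)); print(n,'blade',r, cv2.boxPoints(r).round(1).tolist())
    # post
    m2=(hsv[...,0]>10)&(hsv[...,0]<28)&ok&(abs(X-460)<60)&(abs(Y+270)<50)&(Z>88)&(Z<102)
    q=plane(c,np.argwhere(m2)[:,::-1],96); print(' post top',m2.sum(),P[m2].mean(0).round(1),cv2.minAreaRect(q[:,:2].astype(np.float32)))
    # dish
    m3=gr&(abs(X-570)<110)&(abs(Y-40)<90)&(Z>25)&(Z<55)
    uv=np.argwhere(m3)[:,::-1]; q=P[m3]
    cs=cv2.convexHull(plane(c,uv,45.5)[:,:2].astype(np.float32))
    print(' dish',m3.sum(), 'hull enclosing rect',cv2.minAreaRect(cs))
    mm=m3.astype(np.uint8)
    # rim circle: fit to hull excluding tab iteratively
    h=cv2.findContours(mm,cv2.RETR_EXTERNAL,cv2.CHAIN_APPROX_NONE)[0]; h=max(h,key=len)[:,0]
    h=plane(c,h,45.5)[:,:2]; k=np.ones(len(h),bool); 
    for i in range(8):
        A=np.c_[2*h[k],np.ones(k.sum())]; s=np.linalg.lstsq(A,(h[k]**2).sum(1),rcond=None)[0]; rr=np.sqrt(s[2]+s[0]**2+s[1]**2)
        e=np.hypot(*(h-s[:2]).T)-rr; k=abs(e)<max(2,8-i)
    t=h[np.hypot(*(h-s[:2]).T)>72]; d=t.mean(0)-s[:2] if len(t) else [0,0]
    print('  circle',s[:2].round(1),rr.round(1),k.sum(),'tab ang',np.degrees(np.arctan2(d[1],d[0])))
    mb=(hsv[...,0]>10)&(hsv[...,0]<28)&ok&(abs(X-570)<60)&(abs(Y-40)<60)&(Z>50)
    uv=np.argwhere(mb)[:,::-1]; print('  ball',uv.mean(0),plane(c,[uv.mean(0)],56.5).round(1))
    # stand rails
    ms=(hsv[...,2]<150)&ok&(abs(X-570)<110)&(abs(Y-30)<100)&(Z>25)&(Z<34)&(X>490)
    print('  stand',ms.sum()); 
    if ms.sum()>20:
        r=cv2.minAreaRect(P[ms][:,:2].astype(np.float32)); print('  ',r)
    mt=gr&(abs(X-520)<70)&(abs(Y-305)<70)&(Z>15)&(Z<35); print('  tin',P[mt].mean(0).round(1))
    mb=(hsv[...,2]<140)&(abs(X-440)<50)&(abs(Y-50)<110)&(Z>30)&(Z<42); print('  brush',cv2.minAreaRect(P[mb][:,:2].astype(np.float32)))
E
python3 m.py
```

```text
scene blade ((518.8900756835938, -259.64093017578125), (167.0496063232422, 49.41655731201172), 13.55562973022461) [[431.8999938964844, -255.1999969482422], [443.5, -303.20001220703125], [605.9000244140625, -264.1000061035156], [594.2999877929688, -216.0]]
 post top 72 [ 460.7 -273.3   94.1] ((464.19744873046875, -271.6551208496094), (31.672771453857422, 25.442407608032227), 14.332188606262207)
 dish 1170 hull enclosing rect ((570.9141845703125, 34.63056945800781), (130.2935333251953, 107.20584106445312), 10.331647872924805)
  circle [579.4  36.9] 54.5 102 tab ang 158.00658415294714
  ball [282.85454545 213.72      ] [[488.7  14.4  56.5]]
  stand 129
   ((578.1585693359375, 37.859474182128906), (119.71892547607422, 91.40934753417969), 74.4146499633789)
  tin [522.1 310.9  26.1]
  brush ((433.5334777832031, 57.540489196777344), (44.662574768066406, 129.2311248779297), 8.889193534851074)
side blade ((515.633056640625, -260.83538818359375), (172.51914978027344, 51.19118118286133), 13.44783878326416) [[425.79998779296875, -256.0], [437.70001220703125, -305.79998779296875], [605.5, -265.70001220703125], [593.5999755859375, -215.89999389648438]]
 post top 83 [ 455.2 -277.    93.3] ((452.57440185546875, -279.6679992675781), (30.311107635498047, 28.283185958862305), 11.416947364807129)
 dish 420 hull enclosing rect ((564.2291259765625, 28.990612030029297), (131.28887939453125, 112.03733825683594), 12.219467163085938)
  circle [570.9  31.1] 56.1 43 tab ang 157.53417900233387
  ball [286.71681416 109.88053097] [[895.6 426.5  56.5]]
  stand 51
   ((576.4271850585938, 36.213706970214844), (118.6455078125, 90.85955047607422), 73.92550659179688)
  tin [514.4 303.2  24.2]
  brush ((429.418701171875, 55.618003845214844), (44.87036895751953, 128.9513702392578), 10.185561180114746)
```

Emit:
servo_tool:
  plan:
    - [0,-2,-3.3,0,0,0,2.7]
    - [0,-2,-3.3,0,0,0,2.7]
    - [0,-2,-3.3,0,0,0,2.7]
    - [0,-2,-3.3,0,0,0,2.7]
    - [0,-2,-3.3,0,0,0,2.7]
  newtons: 60

```text
clock: 0.57
tcp_pos: [524.1, -161.8, 220.0]
orientation: [-1.913, -2.49, -0.005]
ft_force: [-0.5, 0.2, 0.5]
gripper_width: 86.9
```

Emit:
servo_tool:
  plan:
    - [0,-2,-3.3,-1,0,0,0]
    - [0,-2,-3.3,-1,0,0,0]
    - [0,-2,-3.3,-1,0,0,0]
    - [0,0,0,0,0,0,0]
    - [0,0,0,0,0,0,0]

```text
clock: 0.98
tcp_pos: [457.0, -271.6, 189.0]
orientation: [-1.922, -2.485, -0.001]
ft_force: [0.4, -0.2, 0.5]
gripper_width: 87.1
```

```bash
cat > st.py <<'E'
from h import *
def st():
    o=arm.observe(); M=R.from_rotvec(o['orientation']).as_matrix()
    yaw=np.degrees(np.arctan2(M[1,1],M[0,1]))
    print('t',o['clock'],'tcp',o['tcp_pos'].round(1),'yaw(tool y)',yaw.round(2),'toolz',M[:,2].round(4),'F',o['ft_force'].round(1),'T',o['ft_torque'].round(2),'w',o['gripper_width'].round(1),'q',o['qpos'].round(2))
    return o
if __name__=='__main__': st()
E
python3 - <<'E'
from st import *
st(); c=cap('wrist','w1.png'); np.savez('w1.npz',**c); cap('side','s1.png')
E
```

```text
Traceback (most recent call last):
  File "st.py", line 5, in st
    print('t',o['clock'],'tcp',o['tcp_pos'].round(1),'yaw(tool y)',yaw.round(2),'toolz',M[:,2].round(4),'F',o['ft_force'].round(1),'T',o['ft_torque'].round(2),'w',o['gripper_width'].round(1),'q',o['qpos'].round(2))
                                                                                                                                                                   ^^^^^^^^^^^^^^^^^^^^^^^^
AttributeError: 'float' object has no attribute 'round'
```

```bash
sed -i "s/o\['gripper_width'\].round(1)/round(o['gripper_width'],1)/" st.py
python3 - <<'E'
from st import *
st(); c=cap('wrist','w1.png'); np.savez('w1.npz',**c); cap('side','s1.png')
E
```

```text
t 0.9833 tcp [ 457.  -271.6  189. ] yaw(tool y) 14.56 toolz [ 5.e-04  7.e-04 -1.e+00] F [ 0.4 -0.2  0.5] T [ 0.05  0.02 -0.01] w 87.1 q [-0.75  0.45  1.7   0.    0.99 -1.  ]
```

View pics/w1.png

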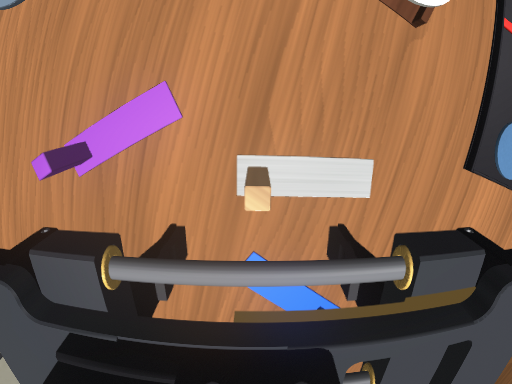

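View pics/s1.png

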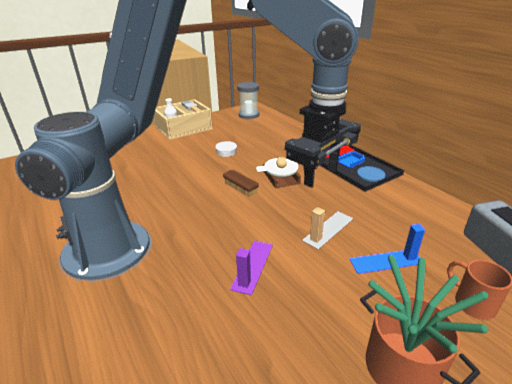

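```bash
cat >> h.py <<'E'
def wplane(c,uv,z):
    f=192/np.tan(np.radians(float(c['vfov']))/2)
    uv=np.atleast_2d(uv).astype(float)-[c['cx'],c['cy']]; r=np.hypot(*uv.T)+1e-9; th=r/f
    d=np.c_[uv/r[:,None]*np.sin(th)[:,None],np.cos(th)]
    d=R.from_rotvec(c['attitude']).apply(d)
    return c['eye']+d*((z-c['eye'][2])/d[:,2])[:,None]
E
python3 - <<'E'
from h import *
c=np.load('w1.npz'); f=c['frame'][:,:,::-1]; hsv=cv2.cvtColor(f,cv2.COLOR_BGR2HSV)
print(c['eye'])
w=((hsv[...,1]<40)&(hsv[...,2]>140)).astype(np.uint8); w[:140]=0;w[205:]=0;w[:,:225]=0;w[:,385:]=0
r=cv2.minAreaRect(wplane(c,np.argwhere(w)[:,::-1],4)[:,:2].astype(np.float32)); print('blade',r)
a=np.radians(r[2] if r[1][0]>r[1][1] else r[2]-90); print('origin',np.array(r[0])-60*np.array([np.cos(a),np.sin(a)]))
t=wplane(c,[(245.5,186),(270.5,186),(271,210),(245.5,210)],96); print('top',t.round(1),t.mean(0))
E
```

```text
[ 436.89705706 -197.04711718  348.39138916]
blade ((515.2515869140625, -259.07647705078125), (167.0965576171875, 49.26814270019531), 13.498268127441406)
origin [ 456.90896834 -273.08143537]
top [[ 444.4 -264.5   96. ]
 [ 465.7 -258.9   96. ]
 [ 472.1 -280.4   96. ]
 [ 449.8 -286.2   96. ]] [ 458.00844966 -272.49561733   96.        ]
```

Emit:
servo_tool:
  plan:
    - [0,0.1,-0.1,-3,0,0,-1]
    - [0,0,0,-3,0,0,0]
    - [0,0,0,-3,0,0,0]
    - [0,0,0,-2,0,0,0]
    - [0,0,0,0,0,0,0]

```text
clock: 1.5
tcp_pos: [466.6, -267.7, 80.1]
orientation: [1.92, 2.469, 0.002]
ft_force: [-1.1, -0.4, 0.3]
gripper_width: 87.1
```

```bash
python3 - <<'E'
from st import *
st(); c=cap('wrist','w2.png')
E
```

```text
t 1.5 tcp [ 466.6 -267.7   80.1] yaw(tool y) 14.26 toolz [ 0.0121 -0.0078 -0.9999] F [-1.1 -0.4  0.3] T [ 0.02 -0.01  0.03] w 87.1 q [-0.73  0.62  1.78  0.    0.72 -0.98]
```

View pics/w2.png

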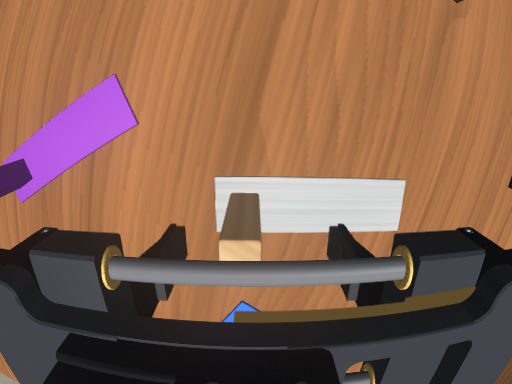

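Emit:
servo_tool:
  plan:
    - [0,-0.85,-0.5,0,0.45,0.7,-0.7]
    - [0,0,0,0,0,0,0]
    - [0,0,0,-1,0,0,0]
    - [0,0,0,-1,0,0,0]
    - [0,0,0,0,0,0,0]

```text
clock: 1.97
tcp_pos: [462.9, -273.9, 65.9]
orientation: [1.932, 2.463, -0.001]
ft_force: [-0.2, 0.0, 0.2]
gripper_width: 87.3
```

```bash
python3 st.py
```

```text
t 1.9667 tcp [ 462.9 -273.9   65.9] yaw(tool y) 13.78 toolz [ 0.0087 -0.0081 -0.9999] F [-0.2  0.   0.2] T [0.06 0.03 0.03] w 87.3 q [-0.74  0.65  1.79 -0.    0.7  -0.98]
```

Emit:
servo_tool:
  plan:
    - [0,-0.4,0.1,-0.6,0.5,0.6,-0.3]
    - [0,0,0,-0.4,0,0,0]
    - [0,0,0,0,0,0,0]
    - [0,0,0,0,0,0,0]

```text
clock: 2.3
tcp_pos: [458.6, -273.3, 55.0]
orientation: [-1.945, -2.464, 0.001]
ft_force: [0.7, -0.4, -0.1]
gripper_width: 86.7
```

```bash
python3 st.py
```

```text
t 2.3 tcp [ 458.6 -273.3   55. ] yaw(tool y) 13.41 toolz [-0.0023  0.0012 -1.    ] F [ 0.7 -0.4 -0.1] T [-0.   -0.04 -0.01] w 86.7 q [-0.75  0.67  1.79 -0.    0.69 -0.98]
```

Pose good; close.

Emit:
servo_tool:
  plan:
    - [255,0,0,0,0,0,0]
    - [255,0,0,0,0,0,0]
    - [255,0,0,0,0,0,0]
    - [255,0,0,0,0,0,0]
    - [255,0,0,0,0,0,0]
  newtons: 60

```text
clock: 2.72
tcp_pos: [458.7, -273.6, 55.3]
orientation: [-1.946, -2.464, 0.001]
ft_force: [-0.1, -0.6, 0.1]
gripper_width: 61.7
```

Emit:
servo_tool:
  plan:
    - [255,0,0,0,0,0,0]
    - [255,0,0,0,0,0,0]
    - [255,0,0,0,0,0,0]

```text
clock: 2.97
tcp_pos: [458.9, -273.6, 55.6]
orientation: [-1.946, -2.464, 0.001]
ft_force: [1.0, -0.8, 0.0]
gripper_width: 41.7
```

```bash
python3 - <<'E'
from st import *
st(); c=cap('wrist','w3.png'); np.savez('w3.npz',**c)
E
```

```text
t 2.9667 tcp [ 458.9 -273.6   55.6] yaw(tool y) 13.4 toolz [-1.4e-03  3.0e-04 -1.0e+00] F [ 1.  -0.8  0. ] T [ 0.03 -0.02  0.01] w 41.7 q [-0.75  0.67  1.79 -0.    0.69 -0.98]
```

View pics/w3.png

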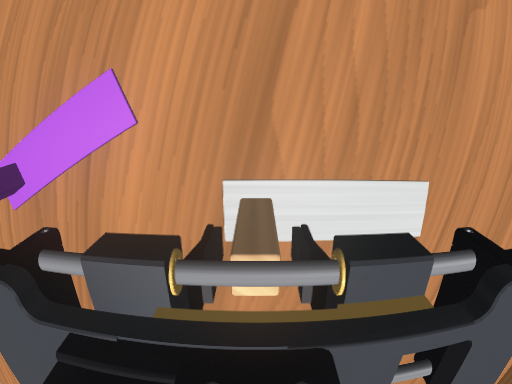

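Emit:
servo_tool:
  plan:
    - [255,0,0,0,0,0,0]
    - [255,0,0,0,0,0,0]
    - [255,0,0,0,0,0,0]
    - [255,0,0,0,0,0,0]
    - [255,0,0,0,0,0,0]

```text
clock: 3.43
tcp_pos: [458.8, -273.6, 55.6]
orientation: [-1.946, -2.464, 0.001]
ft_force: [-0.2, 0.4, 0.0]
gripper_width: 24.1
```

Emit:
servo_tool:
  plan:
    - [255,0,0,0.3,0,0,0]
    - [255,0,0,0.7,0,0,0]
    - [255,0,0,1,0,0,0]
    - [255,0,0,0.5,0,0,0]
    - [255,0,0,0,0,0,0]

```text
clock: 3.85
tcp_pos: [457.6, -272.6, 82.1]
orientation: [-1.943, -2.462, 0.001]
ft_force: [0.1, -0.5, -1.8]
gripper_width: 23.7
```

```bash
python3 - <<'E'
from st import *
st(); c=cap('wrist','w4.png'); np.savez('w4.npz',**c); c=cap('side','s4.png'); np.savez('s4.npz',**c)
E
```

```text
t 3.85 tcp [ 457.6 -272.6   82.1] yaw(tool y) 13.43 toolz [-0.0045  0.0027 -1.    ] F [ 0.1 -0.5 -1.8] T [0.03 0.06 0.03] w 23.7 q [-0.75  0.62  1.78 -0.    0.75 -0.98]
```

View pics/s4.png

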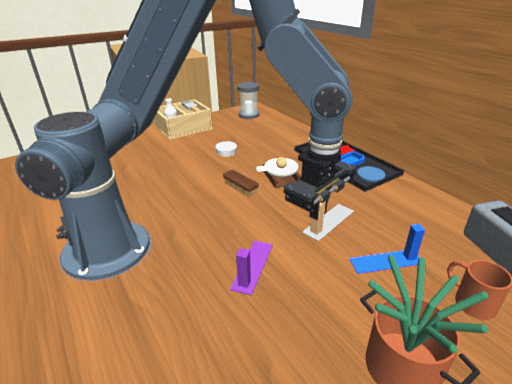

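View pics/w4.png

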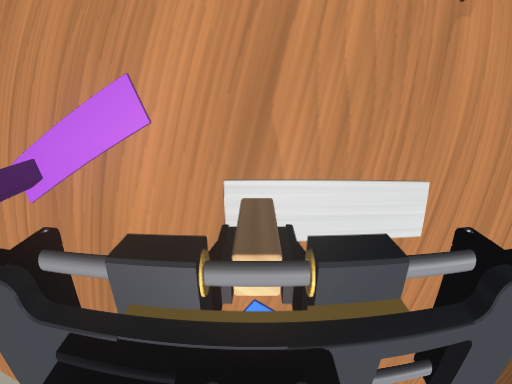

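Lifter held (24 mm opening) and level. Now turn the blade to the rail direction (~74°) short of the stand.

Emit:
servo_tool:
  plan:
    - [255,0.4,0.6,0,0,0,4]
    - [255,0.5,0.8,0,0,0,5]
    - [255,0.5,0.8,0,0,0,5]
    - [255,0.5,0.8,0,0,0,5]
    - [255,0.5,0.8,0,0,0,5]

```text
clock: 4.37
tcp_pos: [481.0, -234.9, 81.1]
orientation: [-1.369, -2.821, 0.003]
ft_force: [0.6, 1.4, -1.7]
gripper_width: 23.8
```

Emit:
servo_tool:
  plan:
    - [255,0.5,0.8,0,0,0,5]
    - [255,0.5,0.8,0,0,0,5]
    - [255,0.5,0.8,0,0,0,5]
    - [255,0.5,0.8,0,0,0,5]
    - [255,0.5,0.8,0,0,0,5]

```text
clock: 4.78
tcp_pos: [506.2, -192.4, 79.8]
orientation: [-0.691, -3.057, 0.005]
ft_force: [0.1, 0.0, -0.7]
gripper_width: 23.5
```

Emit:
servo_tool:
  plan:
    - [255,0.5,0.8,0,0,0,5]
    - [255,0.3,0.2,0,0,0,4]
    - [255,0,0,0,0,0,2]
    - [255,0,0,0,0,0,0]
    - [255,0,0,0,0,0,0]

```text
clock: 5.2
tcp_pos: [514.7, -179.1, 78.5]
orientation: [-0.371, -3.11, 0.004]
ft_force: [0.1, 0.1, -1.6]
gripper_width: 23.8
```

```bash
python3 - <<'E'
from st import *
st(); c=cap('wrist','w5.png'); np.savez('w5.npz',**c); c=cap('scene','c5.png'); np.savez('c5.npz',**c);c=cap('side','s5.png'); np.savez('s5.npz',**c)
E
```

```text
t 5.2 tcp [ 514.7 -179.1   78.5] yaw(tool y) 76.38 toolz [-0.0095 -0.0016 -1.    ] F [ 0.1  0.1 -1.6] T [0.06 0.01 0.02] w 23.8 q [-0.54  0.64  1.75 -0.01  0.77 -1.86]
```

View pics/w5.png

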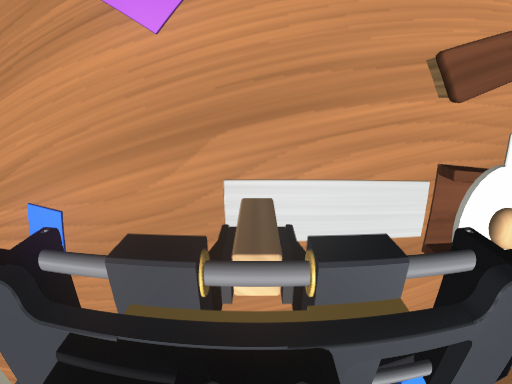

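View pics/c5.png

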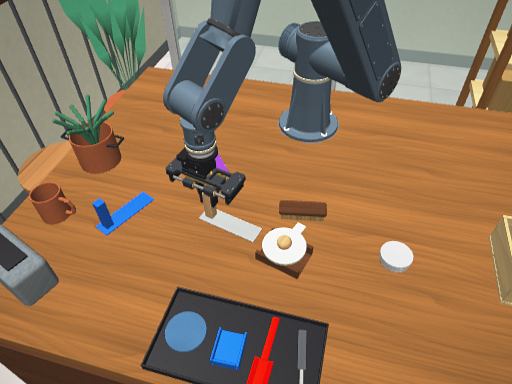

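```bash
python3 - <<'E'
from h import *
c=np.load('w5.npz'); f=c['frame'][:,:,::-1]
cv2.imwrite('pics/w5z.png',cv2.resize(f[150:270,400:512],None,fx=5,fy=5,interpolation=cv2.INTER_CUBIC))
for n in ['c5','s5']:
    c=np.load(n+'.npz'); f=c['frame'][:,:,::-1]; P=cloud(c); hsv=cv2.cvtColor(f,cv2.COLOR_BGR2HSV)
    X,Y,Z=P[...,0],P[...,1],P[...,2]
    m=(hsv[...,1]<40)&(hsv[...,2]>140)&(abs(X-530)<80)&(Y>-220)&(Y<-22)&(Z>5)&(Z<60); m=cv2.morphologyEx(m.astype(np.uint8),cv2.MORPH_OPEN,np.ones((3,3)))>0
    print(n,m.sum(),'z',np.median(Z[m]),cv2.minAreaRect(plane(c,np.argwhere(m)[:,::-1],26.5)[:,:2].astype(np.float32)))
    A=np.c_[P[m][:,:2]-P[m][:,:2].mean(0),np.ones(m.sum())]; print(' slope',np.linalg.lstsq(A,Z[m],rcond=None)[0])
    gray=f
    k=3; cv2.imwrite(f'pics/{n}z.png',cv2.resize(f[150:290,190:350] ,None,fx=4,fy=4,interpolation=cv2.INTER_CUBIC))
E
```

```text
c5 791 z 26.094035970095888 ((530.85498046875, -121.12013244628906), (168.92750549316406, 50.46323013305664), 76.3887710571289)
 slope [-5.13846072e-03 -2.19379401e-03  2.60276897e+01]
s5 412 z 25.44466407755334 ((526.1712036132812, -124.02540588378906), (168.16204833984375, 49.51214599609375), 76.12722778320312)
 slope [-1.70097422e-02 -2.46688933e-04  2.54346000e+01]
```

View pics/w5z.png

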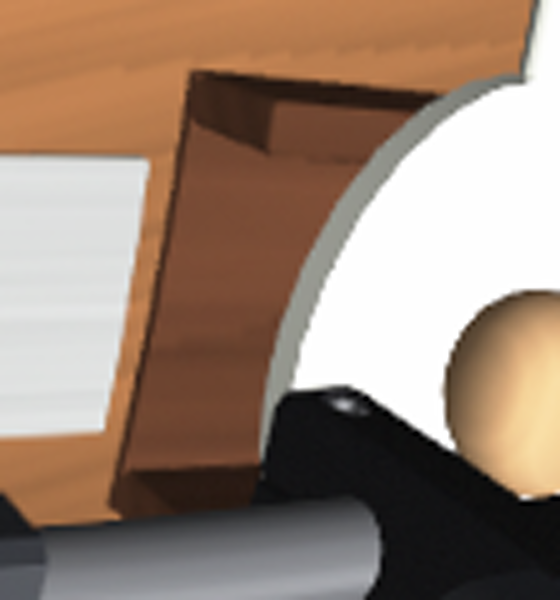

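View pics/c5z.png

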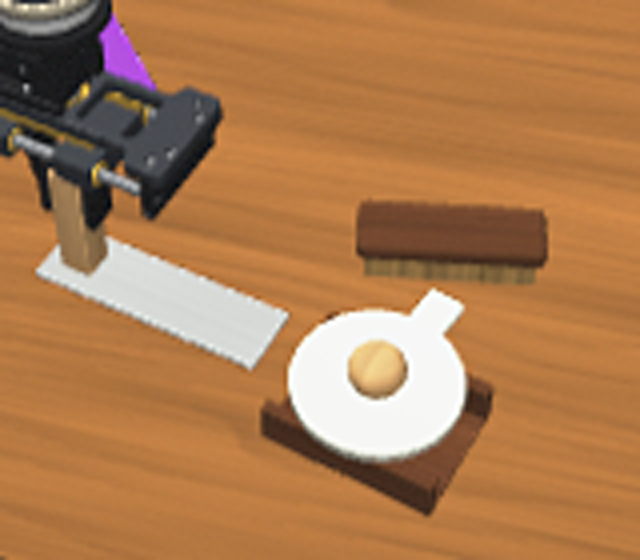

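View pics/s5z.png

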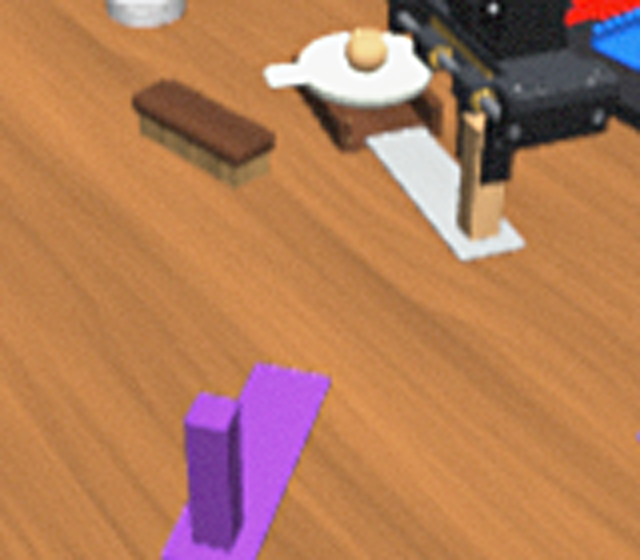

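```bash
python3 - <<'E'
from h import *
c=np.load('w5.npz')
a=wplane(c,[(438.4,164.4),(422.2,250.5)],2); print(a.round(1),np.linalg.norm(a[0]-a[1]))
e=a[1]-a[0]; ang=np.degrees(np.arctan2(e[1],e[0])); print('rail dir',ang+90)
d=np.array([np.cos(np.radians(ang+90)),np.sin(np.radians(ang+90))]); print('centre',a[:,:2].mean(0)+60*d)
b=wplane(c,[(429.8,181.5),(421,236.3)],26); print('tip corners',b.round(1)); print('tip angle',np.degrees(np.arctan2(*(b[1]-b[0])[[1,0]]))+90, 'mid',b.mean(0))
E
```

```text
[[517.5  -8.6   2. ]
 [601.6 -31.    2. ]] 86.98008087657688
rail dir 75.05141543836467
centre [575.03523993  38.16932296]
tip corners [[522.4 -34.2  26. ]
 [570.3 -45.4  26. ]]
tip angle 76.79093079221683 mid [546.34940463 -39.78392476  26.        ]
```

Emit:
servo_tool:
  plan:
    - [255,0.2,-0.1,-0.4,0.1,-0.5,-1.9]
    - [255,0,0,-0.4,0,0,0]
    - [255,0,0,0,0,0,0]
    - [255,0,0,0,0,0,0]

```text
clock: 5.68
tcp_pos: [516.6, -181.3, 69.7]
orientation: [0.434, 3.111, 0.001]
ft_force: [0.7, -0.5, -2.1]
gripper_width: 23.5
```

```bash
cat >> st.py <<'E'
    o=arm.observe(); d=np.array([.267,.964]); r=o['tcp_pos'][:2]-[577,38]; print('s',(-r@d).round(1),'lateral',(r@[.964,-.267]).round(1))
E
python3 st.py
```

```text
File "st.py", line 8
    o=arm.observe(); d=np.array([.267,.964]); r=o['tcp_pos'][:2]-[577,38]; print('s',(-r@d).round(1),'lateral',(r@[.964,-.267]).round(1))
IndentationError: unexpected indent
```

```bash
sed -i "s/__main__': st()/__main__':\n    st()/" st.py
python3 st.py
```

```text
t 5.6833 tcp [ 516.6 -181.3   69.7] yaw(tool y) 74.1 toolz [ 3.e-04  3.e-04 -1.e+00] F [ 0.7 -0.5 -2.1] T [-0.   -0.11 -0.08] w 23.5 q [-0.54  0.65  1.75  0.    0.74 -1.84]
s 227.6 lateral 0.3
```

Emit:
servo_tool:
  plan:
    - [255,0.21,0.77,0,0,0,0.3]
    - [255,0.21,0.77,0,0,0,0]
    - [255,0.21,0.77,0,0,0,0]
    - [255,0.21,0.77,0,0,0,0]
    - [255,0,0,0,0,0,0]

```text
clock: 6.1
tcp_pos: [525.4, -147.3, 69.5]
orientation: [-0.428, -3.112, -0.002]
ft_force: [-0.3, 0.9, -1.5]
gripper_width: 23.6
```

```bash
python3 st.py; python3 - <<'E'
from h import *
c=cap('wrist'); f=c['frame'][:,:,::-1]
g=cap('scene')['frame'][:,:,::-1]
k=cap('side')['frame'][:,:,::-1]
im=np.hstack([cv2.resize(x,(400,400),interpolation=cv2.INTER_CUBIC) for x in (f[130:290,352:512],g[190:290,200:320][:,:100+20])]); cv2.imwrite('pics/i6.png',im)
E
```

```text
t 6.1 tcp [ 525.4 -147.3   69.5] yaw(tool y) 74.34 toolz [-3.0e-04  1.3e-03 -1.0e+00] F [-0.3  0.9 -1.5] T [0.   0.02 0.03] w 23.6 q [-0.48  0.65  1.76  0.    0.74 -1.78]
s 192.5 lateral -0.3
```

View pics/i6.png

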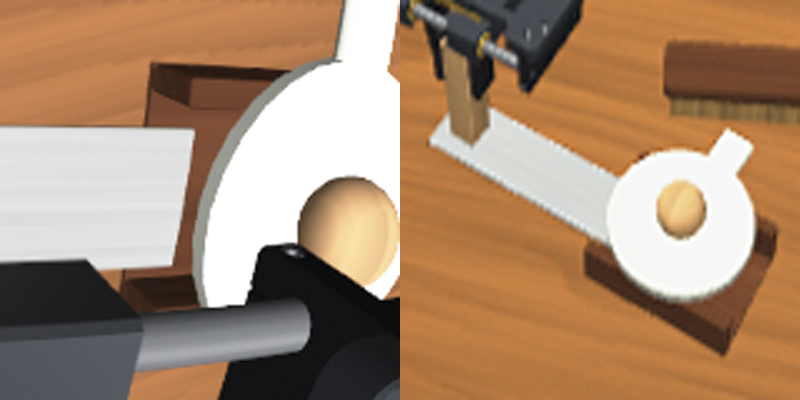

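Blade tip lies between the rails, heading under the dish. Continue.

Emit:
servo_tool:
  plan:
    - [255,0.22,0.77,0,0,0,0]
    - [255,0.22,0.77,0,0,0,0]
    - [255,0.22,0.77,0,0,0,0]
    - [255,0.22,0.77,0,0,0,0]
    - [255,0,0,0,0,0,0]

```text
clock: 6.67
tcp_pos: [535.2, -116.2, 69.8]
orientation: [0.432, 3.111, 0.0]
ft_force: [0.6, 0.2, -2.0]
gripper_width: 23.6
```

```bash
python3 st.py
```

```text
t 6.6667 tcp [ 535.2 -116.2   69.8] yaw(tool y) 74.17 toolz [ 0.0011  0.     -1.    ] F [ 0.6  0.2 -2. ] T [-0.02 -0.03  0.01] w 23.6 q [-0.42  0.65  1.75  0.    0.74 -1.71]
s 159.8 lateral 0.9
```

Emit:
servo_tool:
  plan:
    - [255,0.22,0.77,0,0,0,0]
    - [255,0.22,0.77,0,0,0,0]
    - [255,0.22,0.77,0,0,0,0]
    - [255,0.22,0.77,0,0,0,0]
    - [255,0,0,0,0,0,0]

```text
clock: 7.08
tcp_pos: [544.9, -81.4, 69.7]
orientation: [0.431, 3.111, 0.0]
ft_force: [0.1, 0.1, -1.6]
gripper_width: 23.4
```

```bash
python3 st.py
```

```text
t 7.0833 tcp [544.9 -81.4  69.7] yaw(tool y) 74.22 toolz [ 9.e-04  1.e-04 -1.e+00] F [ 0.1  0.1 -1.6] T [-0.02 -0.    0.04] w 23.4 q [-0.35  0.65  1.74  0.    0.74 -1.65]
s 123.6 lateral 1.0
```

Emit:
servo_tool:
  plan:
    - [255,0.15,0.77,0,0,0,0]
    - [255,0.15,0.77,0,0,0,0]
    - [255,0.15,0.6,0,0,0,0.2]
    - [255,0,0,0,0,0,0]
    - [255,0,0,0,0,0,0]

```text
clock: 7.5
tcp_pos: [549.9, -56.9, 69.7]
orientation: [0.423, 3.112, 0.0]
ft_force: [-0.1, 0.5, -1.7]
gripper_width: 23.6
```

```bash
python3 st.py; python3 - <<'E'
from h import *
for n in ['scene','side']:
    c=cap(n); f=c['frame'][:,:,::-1]; np.savez(n+'7.npz',**c)
    cv2.imwrite('pics/%s7.png'%n,cv2.resize(f[140:290,200:360],None,fx=4,fy=4,interpolation=cv2.INTER_CUBIC))
E
```

```text
t 7.5 tcp [549.9 -56.9  69.7] yaw(tool y) 74.52 toolz [ 7.e-04 -1.e-04 -1.e+00] F [-0.1  0.5 -1.7] T [ 0.03  0.02 -0.02] w 23.6 q [-0.31  0.66  1.74  0.    0.75 -1.61]
s 98.7 lateral -0.7
```

View pics/scene7.png

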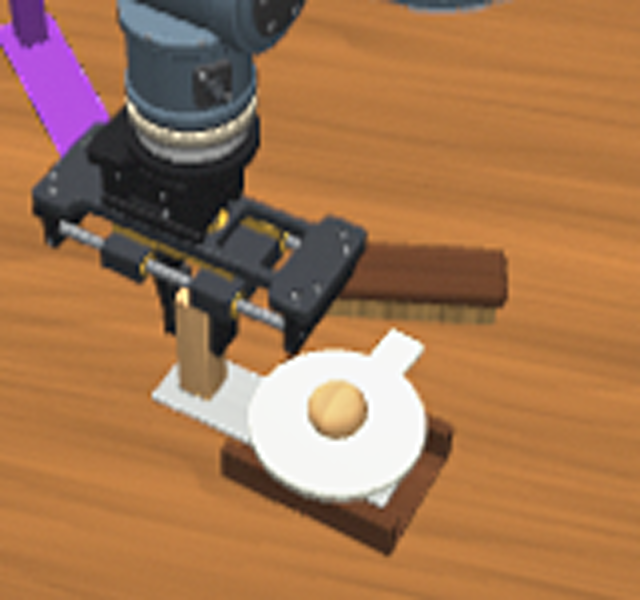

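View pics/side7.png

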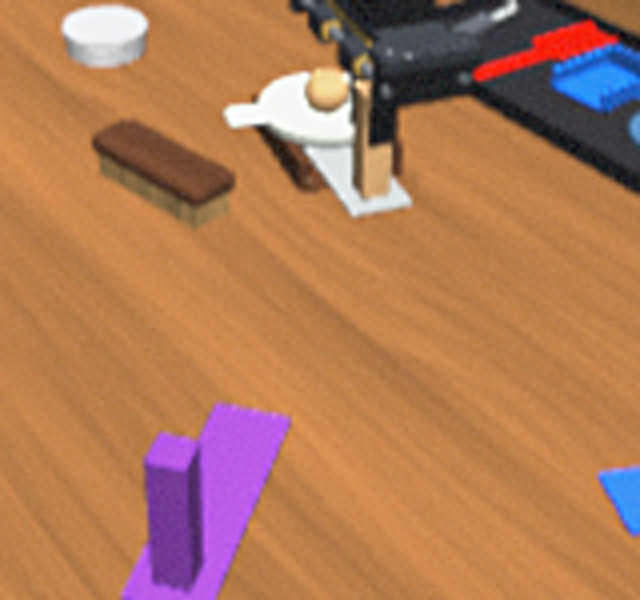

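Blade is well under the dish. Lift slowly through contact (~12 mm up).

Emit:
servo_tool:
  plan:
    - [255,0,0,0.3,0,0,0]
    - [255,0,0,0.3,0,0,0]
    - [255,0,0,0.2,0,0,0]
    - [255,0,0,0.15,0,0,0]
    - [255,0,0,0.15,0,0,0]

```text
clock: 8.02
tcp_pos: [549.6, -58.7, 81.6]
orientation: [0.427, 3.112, -0.0]
ft_force: [-0.0, -0.5, -1.7]
gripper_width: 23.6
```

Emit:
servo_tool:
  plan:
    - [255,0,0,0.15,0,0,0]
    - [255,0,0,0.15,0,0,0]
    - [255,0,0,0.15,0,0,0]
    - [255,0,0,0.15,0,0,0]
    - [255,0,0,0.15,0,0,0]

```text
clock: 8.43
tcp_pos: [548.3, -59.0, 89.0]
orientation: [-0.426, -3.11, 0.001]
ft_force: [-0.3, 0.3, -3.8]
gripper_width: 23.7
```

```bash
python3 st.py
```

```text
t 8.4333 tcp [548.3 -59.   89. ] yaw(tool y) 74.4 toolz [-2.5e-03 -5.0e-04 -1.0e+00] F [-0.3  0.3 -3.8] T [-0.22  0.05  0.03] w 23.7 q [-0.31  0.62  1.73 -0.    0.79 -1.61]
s 101.2 lateral -1.8
```

Emit:
servo_tool:
  plan:
    - [255,0.02,0,0.2,0,-0.1,0]
    - [255,0.02,0,0.2,0,0,0]
    - [255,0.02,0,0.2,0,0,0]
    - [255,0.02,0,0.2,0,0,0]
    - [255,0,0,0.1,0,0,0]

```text
clock: 8.85
tcp_pos: [548.7, -58.9, 98.6]
orientation: [-0.426, -3.111, 0.001]
ft_force: [-0.1, -0.1, -4.5]
gripper_width: 23.8
```

```bash
python3 st.py; cat > look.py <<'E'
from h import *
import sys
k=sys.argv[1]; t=[]
box=[int(x) for x in sys.argv[2:]] or [200,140,340,180]
for n,(x,y) in zip(['scene','side'],[box[:2],box[2:]]):
    c=cap(n); f=c['frame'][:,:,::-1]; np.savez(n+k+'.npz',**c)
    if n=='side': x=200;y=100
    t.append(cv2.resize(f[y:y+150,x:x+100],(400,600),interpolation=cv2.INTER_CUBIC))
cv2.imwrite('pics/L%s.png'%k,np.hstack(t))
E
python3 look.py 8 225 140 0 0
```

```text
t 8.85 tcp [548.7 -58.9  98.6] yaw(tool y) 74.41 toolz [-1.6e-03 -3.0e-04 -1.0e+00] F [-0.1 -0.1 -4.5] T [-0.24 -0.03 -0.  ] w 23.8 q [-0.31  0.61  1.72 -0.    0.81 -1.61]
s 100.9 lateral -1.4
```

View pics/L8.png

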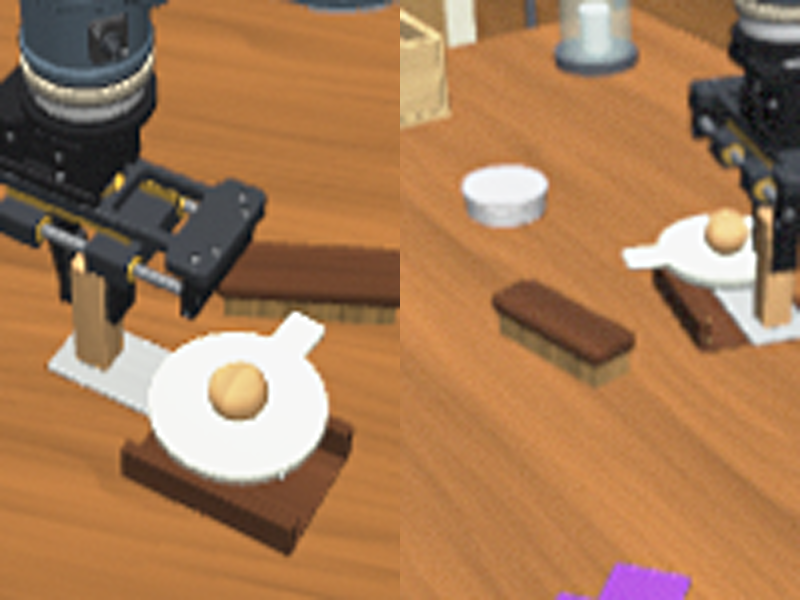

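Dish and ball are off the rails, full weight carried, still centred. Raise on.

Emit:
servo_tool:
  plan:
    - [255,0.01,0,0.3,0,0,0]
    - [255,0.01,0,0.4,0,0,0]
    - [255,0.01,0,0.5,0,0,0]
    - [255,0.01,0,0.6,0,0,0]
    - [255,0.01,0,0.6,0,0,0]

```text
clock: 9.37
tcp_pos: [548.0, -58.5, 123.3]
orientation: [-0.425, -3.108, 0.0]
ft_force: [0.1, 0.1, -4.1]
gripper_width: 23.6
```

Emit:
servo_tool:
  plan:
    - [255,0.01,0,0.6,0,0,0]
    - [255,0.01,0,0.6,0,0,0]
    - [255,0.01,0,0.6,0,0,0]
    - [255,0.01,0,0.6,0,0,0]
    - [255,0.01,0,0.6,0,0,0]

```text
clock: 9.78
tcp_pos: [548.7, -58.6, 157.6]
orientation: [-0.425, -3.109, 0.001]
ft_force: [0.7, -0.0, -4.9]
gripper_width: 23.8
```

```bash
python3 st.py
```

```text
t 9.7833 tcp [548.7 -58.6 157.6] yaw(tool y) 74.42 toolz [-0.0033  0.     -1.    ] F [ 0.7 -0.  -4.9] T [-0.15  0.04  0.03] w 23.8 q [-0.31  0.52  1.68 -0.    0.95 -1.61]
s 100.6 lateral -1.5
```

Emit:
servo_tool:
  plan:
    - [255,0.01,0,0.6,0,0,0]
    - [255,0.01,0,0.6,0,0,0]
    - [255,0.01,0,0.6,0,0,0]
    - [255,0.01,0,0.6,0,0,0]
    - [255,0.01,0,0.6,0,0,0]

```text
clock: 10.2
tcp_pos: [548.9, -58.5, 191.1]
orientation: [-0.425, -3.109, 0.001]
ft_force: [0.3, 1.3, -3.8]
gripper_width: 23.3
```

Emit:
servo_tool:
  plan:
    - [255,0.01,0,0.5,0,0,0]
    - [255,0.01,0,0.4,0,0,0]
    - [255,0.01,0,0.3,0,0,0]
    - [255,0,0,0.15,0,0,0]
    - [255,0,0,0.05,0,0,0]

```text
clock: 10.62
tcp_pos: [549.7, -58.6, 208.0]
orientation: [-0.425, -3.111, 0.002]
ft_force: [-0.7, 0.2, -3.4]
gripper_width: 23.5
```

```bash
python3 st.py;python3 look.py 9 225 110 0 0
```

```text
t 10.6167 tcp [549.7 -58.6 208. ] yaw(tool y) 74.43 toolz [-1.4e-03 -8.0e-04 -1.0e+00] F [-0.7  0.2 -3.4] T [-0.22  0.03 -0.05] w 23.5 q [-0.31  0.45  1.63 -0.    1.06 -1.61]
s 100.4 lateral -0.5
```

View pics/L9.png

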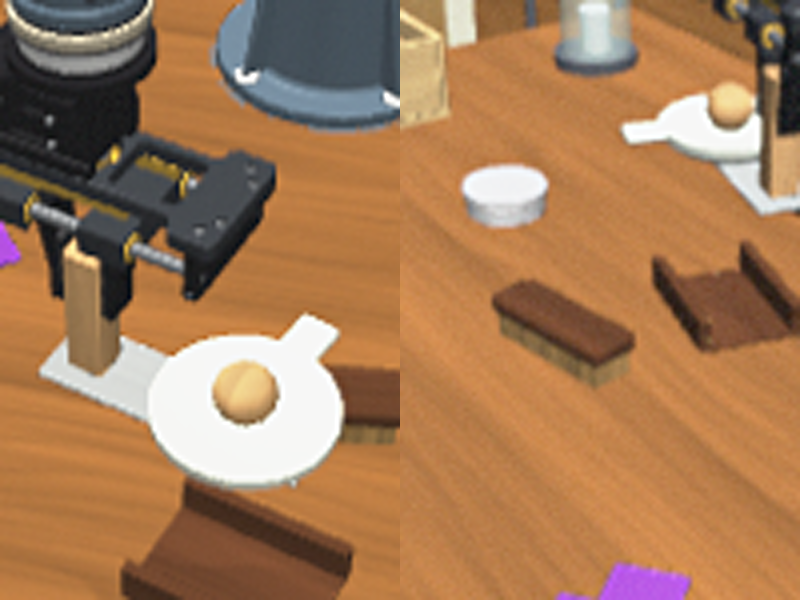

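```bash
cat > m2.py <<'E'
from h import *
import sys
k=sys.argv[1]; bz=float(sys.argv[2]); cx,cy=float(sys.argv[3]),float(sys.argv[4])  # dish underside z
for n in ['scene','side']:
    c=np.load(n+k+'.npz'); f=c['frame'][:,:,::-1]; P=cloud(c); hsv=cv2.cvtColor(f,cv2.COLOR_BGR2HSV); X,Y,Z=P[...,0],P[...,1],P[...,2]
    m=(hsv[...,1]<30)&(hsv[...,2]>170)&(abs(X-cx)<110)&(abs(Y-cy)<110)&(Z>bz+3)&(Z<bz+30)
    m=m.astype(np.uint8); h=cv2.findContours(m,cv2.RETR_EXTERNAL,cv2.CHAIN_APPROX_NONE)[0]; h=max(h,key=len)[:,0]
    mm=np.zeros_like(m); cv2.drawContours(mm,[h.reshape(-1,1,2)],-1,1,-1)
    h=plane(c,h,bz+15.5)[:,:2]; kk=np.ones(len(h),bool)
    for i in range(8):
        A=np.c_[2*h[kk],np.ones(kk.sum())]; s=np.linalg.lstsq(A,(h[kk]**2).sum(1),rcond=None)[0]; rr=np.sqrt(s[2]+s[:2]@s[:2])
        e=np.hypot(*(h-s[:2]).T)-rr; kk=abs(e)<max(2,8-i)
    t=h[np.hypot(*(h-s[:2]).T)>72]; d=t.mean(0)-s[:2] if len(t) else [0,0]
    q=P[(m>0)&(np.hypot(X-s[0],Y-s[1])<53)&(np.hypot(X-s[0],Y-s[1])>47)]
    A=np.c_[q[:,:2]-s[:2],np.ones(len(q))]; sl=np.linalg.lstsq(A,q[:,2],rcond=None)[0]
    mb=(hsv[...,0]>10)&(hsv[...,0]<28)&(hsv[...,1]>40)&(np.hypot(X-s[0],Y-s[1])<50)&(Z>bz+14)
    uv=np.argwhere(mb)[:,::-1]; bc,br=cv2.minEnclosingCircle(uv.astype(np.float32))
    b=plane(c,[bc],bz+7+19.2)[0,:2] if len(uv) else s[:2]
    ms=(hsv[...,2]<150)&(hsv[...,1]>100)&(abs(X-577)<90)&(abs(Y-38)<90)&(Z>24)&(Z<36)
    print(n,'dish',s[:2].round(1),'r',rr.round(1),kk.sum(),'tab',np.degrees(np.arctan2(d[1],d[0])).round(1),'slope deg',np.degrees(sl[:2]).round(2),'rimz',sl[2].round(1),'ball',b.round(1),'off',(b-s[:2]).round(1),br)
    if ms.sum()>20: print('  rails',cv2.minAreaRect(P[ms][:,:2].astype(np.float32)))
E
python3 m2.py 9 156.4 577 38
```

```text
scene dish [579.   36.9] r 54.3 112 tab 158.6 slope deg [ 0.26 -0.3 ] rimz 170.4 ball [395.8 -23.4] off [-183.2  -60.3] 63.460716247558594
  rails ((579.1865844726562, 37.87502670288086), (119.58760833740234, 90.7368392944336), 74.66887664794922)
side dish [548.6  36.2] r 46.0 13 tab 0.0 slope deg [-1.92  0.65] rimz 168.5 ball [913.4 494.6] off [364.8 458.4] 54.50239181518555
  rails ((577.4482421875, 37.47747802734375), (122.35648345947266, 90.81483459472656), 75.13773345947266)
```

Emit:
servo_tool:
  plan:
    - [255,0,0,0,0,0,-0.3]
    - [255,0,0,0,0,0,-0.6]
    - [255,0,0,0,0,0,-0.9]
    - [255,0,0,0,0,0,-1.2]
    - [255,0,0,0,0,0,-1.5]

```text
clock: 11.13
tcp_pos: [548.6, -58.3, 206.3]
orientation: [-0.557, -3.087, 0.0]
ft_force: [0.2, -0.0, -4.3]
gripper_width: 23.7
```

Emit:
servo_tool:
  plan:
    - [255,0,0,0,0,0,-1.7]
    - [255,0,0,0,0,0,-1.7]
    - [255,0,0,0,0,0,-1.7]
    - [255,0,0,0,0,0,-1.7]
    - [255,0,0,0,0,0,-1.7]

```text
clock: 11.55
tcp_pos: [547.8, -58.1, 205.3]
orientation: [-0.804, -3.029, -0.001]
ft_force: [0.8, 0.7, -4.7]
gripper_width: 23.4
```

```bash
sed -i 's/&(Z>bz+14)$/\&(Z>bz+14)\&(Z<bz+55)/' m2.py; python3 st.py;python3 look.py 10 225 110 0 0; python3 m2.py 9 156.4 577 38;  python3 m2.py 10 156.4 590 28
```

```text
t 11.55 tcp [547.8 -58.1 205.3] yaw(tool y) 60.28 toolz [-0.0075  0.0025 -1.    ] F [ 0.8  0.7 -4.7] T [-0.17  0.1  -0.02] w 23.4 q [-0.31  0.45  1.63  0.    1.06 -1.36]
s 100.4 lateral -2.5
scene dish [579.   36.9] r 54.3 112 tab 158.6 slope deg [ 0.26 -0.3 ] rimz 170.4 ball [577.5  36.9] off [-1.5 -0. ] 8.211236000061035
  rails ((579.1865844726562, 37.87502670288086), (119.58760833740234, 90.7368392944336), 74.66887664794922)
side dish [548.6  36.2] r 46.0 13 tab 0.0 slope deg [-1.92  0.65] rimz 168.5 ball [578.   38.4] off [29.4  2.2] 5.75723934173584
  rails ((577.4482421875, 37.47747802734375), (122.35648345947266, 90.81483459472656), 75.13773345947266)
scene dish [601.8  28.9] r 54.4 113 tab 144.8 slope deg [0.16 0.07] rimz 167.3 ball [600.9  28.7] off [-0.9 -0.2] 8.3334321975708
  rails ((579.5784912109375, 38.06483840942383), (117.81847381591797, 90.46110534667969), 75.4945297241211)
side dish [562.7  27.3] r 47.2 11 tab 0.0 slope deg [-4.44 10.71] rimz 158.7 ball [590.2  27.7] off [27.5  0.5] 4.743516445159912
  rails ((577.298095703125, 36.684844970703125), (118.60066986083984, 91.13267517089844), 73.81355285644531)
```

View pics/L10.png

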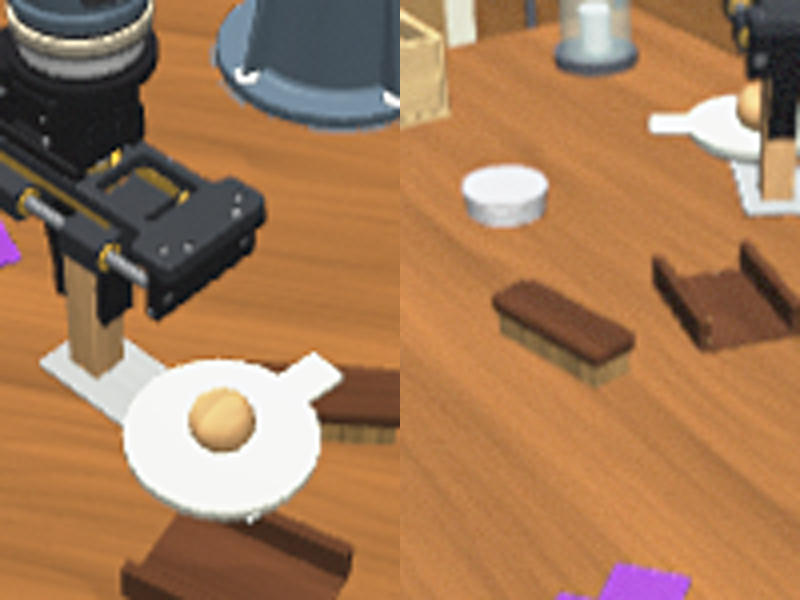

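Ball remains at the centre (within ~1 mm) and the tab has turned 14° with the blade. Continue, nudging tilt level.

Emit:
servo_tool:
  plan:
    - [255,0,0,0.02,0,-0.1,-1.6]
    - [255,0,0,0.02,0,-0.1,-1.8]
    - [255,0,0,0.02,0,-0.1,-1.9]
    - [255,0,0,0.02,0,-0.1,-2]
    - [255,0,0,0.02,0,-0.1,-2]

```text
clock: 12.07
tcp_pos: [547.0, -57.8, 205.5]
orientation: [-1.054, -2.957, -0.006]
ft_force: [-0.2, -0.4, -4.2]
gripper_width: 23.7
```

Emit:
servo_tool:
  plan:
    - [255,0,0,0.02,0,0,-2]
    - [255,0,0,0.02,0,0,-2]
    - [255,0,0,0.02,0,0,-2]
    - [255,0,0,0.02,0,0,-2]
    - [255,0,0,0.02,0,0,-2]

```text
clock: 12.48
tcp_pos: [545.7, -57.3, 205.8]
orientation: [-1.317, -2.846, -0.006]
ft_force: [-0.1, 0.1, -3.1]
gripper_width: 23.6
```

```bash
python3 st.py
```

```text
t 12.4833 tcp [545.7 -57.3 205.8] yaw(tool y) 40.32 toolz [-0.0037  0.0059 -1.    ] F [-0.1  0.1 -3.1] T [-0.12  0.24  0.05] w 23.6 q [-0.31  0.45  1.64  0.01  1.06 -1.02]
s 100.2 lateral -4.7
```

Emit:
servo_tool:
  plan:
    - [255,0.02,0,0.02,-0.1,-0.05,-2]
    - [255,0.02,0,0.02,-0.1,-0.05,-2]
    - [255,0.02,0,0.02,-0.1,-0.05,-2]
    - [255,0.02,0,0.02,-0.05,-0.05,-2]
    - [255,0.02,0,0.02,-0.05,-0.05,-2]

```text
clock: 12.9
tcp_pos: [545.1, -56.7, 205.9]
orientation: [-1.573, -2.715, 0.001]
ft_force: [-0.6, -0.5, -3.8]
gripper_width: 23.5
```

Emit:
servo_tool:
  plan:
    - [255,0.02,0,0.02,-0.05,-0.05,-2]
    - [255,0.02,0,0.02,-0.05,0,-2]
    - [255,0.02,0,0.02,-0.05,0,-2]
    - [255,0.02,0,0.02,-0.05,0,-2]
    - [255,0.02,0,0.02,-0.05,0,-2]

```text
clock: 13.32
tcp_pos: [544.1, -55.6, 205.9]
orientation: [-1.812, -2.558, 0.007]
ft_force: [-0.3, 0.6, -3.9]
gripper_width: 23.5
```

```bash
python3 st.py; python3 look.py 11 215 110 0 0;  python3 m2.py 11 154 635 -20
```

```text
t 13.3167 tcp [544.1 -55.6 205.9] yaw(tool y) 19.38 toolz [-8.3e-03  7.0e-04 -1.0e+00] F [-0.3  0.6 -3.9] T [-0.11  0.24 -0.06] w 23.5 q [-0.31  0.45  1.64 -0.    1.06 -0.64]
s 99.1 lateral -6.7
scene dish [640.6 -21.9] r 54.7 115 tab 102.6 slope deg [-0.41  0.08] rimz 167.5 ball [639.9 -22.8] off [-0.7 -0.9] 8.431748390197754
  rails ((579.125244140625, 38.05887985229492), (118.6247787475586, 92.46368408203125), 74.9252700805664)
side dish [630.  -37.8] r 49.0 23 tab 0.0 slope deg [-3.66 -4.62] rimz 168.3 ball [639.  -22.5] off [ 9.  15.2] 5.74534273147583
  rails ((577.4102783203125, 37.37256622314453), (120.58567810058594, 90.73088073730469), 74.79017639160156)
```

View pics/L11.png

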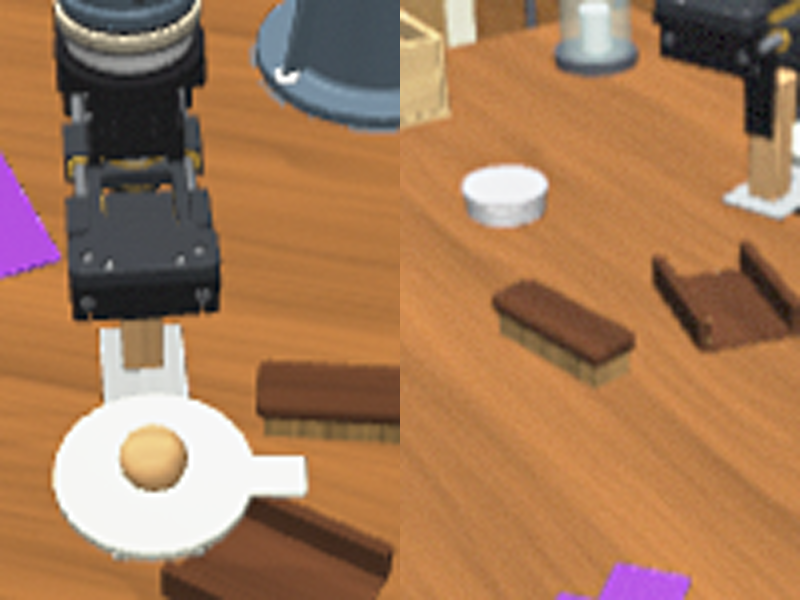

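Emit:
servo_tool:
  plan:
    - [255,0.02,-0.02,0,-0.05,-0.1,-2]
    - [255,0.02,-0.02,0,-0.05,-0.1,-2]
    - [255,0.02,-0.02,0,-0.05,-0.1,-2]
    - [255,0.02,-0.02,0,-0.05,-0.1,-2]
    - [255,0.02,-0.02,0,-0.05,-0.1,-2]

```text
clock: 13.83
tcp_pos: [543.8, -55.8, 205.1]
orientation: [-2.031, -2.394, 0.004]
ft_force: [-0.0, -0.6, -4.0]
gripper_width: 23.9
```

Emit:
servo_tool:
  plan:
    - [255,0.02,-0.02,0,0,-0.05,-2]
    - [255,0.02,-0.02,0,0,-0.05,-2]
    - [255,0.02,-0.02,0,0,-0.05,-1.9]
    - [255,0,0,0,0,0,-1.8]
    - [255,0,0,0,0,0,-1.6]

```text
clock: 14.25
tcp_pos: [542.7, -55.4, 204.3]
orientation: [-2.219, -2.216, 0.001]
ft_force: [0.3, -0.0, -4.2]
gripper_width: 23.6
```

```bash
python3 st.py
```

```text
t 14.25 tcp [542.7 -55.4 204.3] yaw(tool y) -0.08 toolz [-0.0048  0.0035 -1.    ] F [ 0.3 -0.  -4.2] T [-0.01  0.33  0.03] w 23.6 q [-0.31  0.45  1.65  0.    1.05 -0.31]
s 99.2 lateral -8.1
```

Emit:
servo_tool:
  plan:
    - [255,0,0,0.02,-0.05,-0.05,-1.5]
    - [255,0,0,0.02,-0.05,-0.05,-1.3]
    - [255,0,0,0.02,-0.05,-0.05,-1.1]
    - [255,0,0,0.02,-0.05,-0.05,-0.9]
    - [255,0,0,0.02,0,-0.05,-0.7]

```text
clock: 14.67
tcp_pos: [541.6, -54.6, 204.7]
orientation: [-2.328, -2.104, 0.001]
ft_force: [0.0, -1.1, -3.6]
gripper_width: 23.9
```

Emit:
servo_tool:
  plan:
    - [255,0,0,0,0,0,-0.6]
    - [255,0,0,0,0,0,-0.5]
    - [255,0,0,0,0,0,-0.3]
    - [255,0,0,0,0,0,-0.1]
    - [255,0,0,0,0,0,0]

```text
clock: 15.08
tcp_pos: [541.4, -54.5, 204.7]
orientation: [-2.358, -2.07, 0.0]
ft_force: [-0.2, -0.4, -4.0]
gripper_width: 23.8
```

```bash
python3 st.py; python3 look.py 12 190 130 0 0;  python3 m2.py 12 153 641 -70
```

```text
t 15.0833 tcp [541.4 -54.5 204.7] yaw(tool y) -7.44 toolz [-0.0032  0.0032 -1.    ] F [-0.2 -0.4 -4. ] T [0.03 0.32 0.  ] w 23.8 q [-0.31  0.44  1.65  0.    1.05 -0.18]
s 98.6 lateral -9.6
scene dish [643.  -67.2] r 54.4 118 tab 75.3 slope deg [0.17 0.24] rimz 166.8 ball [642.4 -67.6] off [-0.6 -0.4] 8.342083930969238
  rails ((579.7548217773438, 38.61848449707031), (119.05191802978516, 92.60222625732422), 73.5202407836914)
side dish [632.8 -76.1] r 55.4 30 tab 74.9 slope deg [-1.08 -0.79] rimz 165.7 ball [641.  -68.1] off [8.2 8.1] 6.020897388458252
  rails ((577.0799560546875, 37.65956115722656), (119.8483657836914, 89.89710998535156), 74.23385620117188)
```

View pics/L12.png

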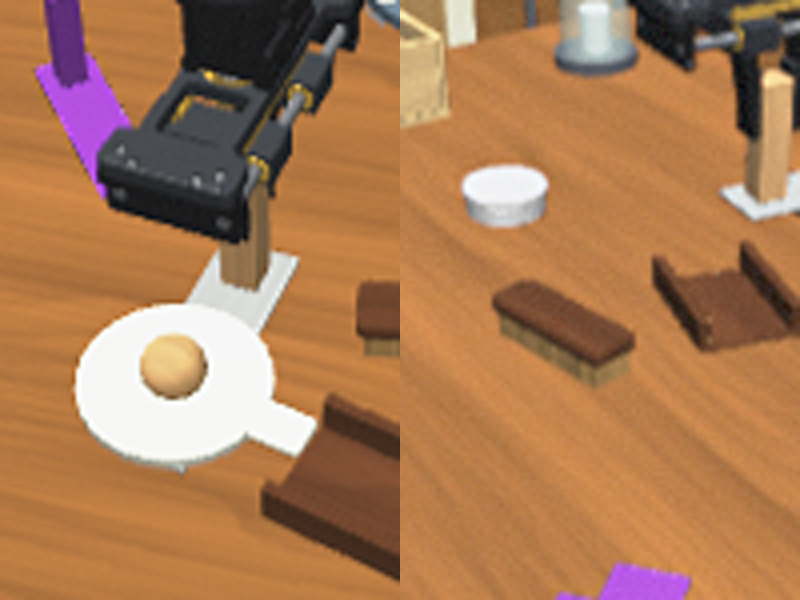

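Tab 75.3° against rails ~74.7°, ball within 1 mm of centre, dish level. Let it settle, then hand in.

Emit:
servo_tool:
  plan:
    - [255,0,0,0,0,0,0]
    - [255,0,0,0,0,0,0]
    - [255,0,0,0,0,0,0]
    - [255,0,0,0,0,0,0]
    - [255,0,0,0,0,0,0]

```text
clock: 15.6
tcp_pos: [541.5, -54.5, 204.7]
orientation: [-2.357, -2.07, 0.001]
ft_force: [0.0, 0.4, -3.8]
gripper_width: 23.4
```

```bash
python3 st.py; python3 look.py 13 190 130 0 0;  python3 m2.py 13 153 641 -70; python3 -c "
from h import *
c=np.load('scene13.npz'); cv2.imwrite('pics/f13.png',c['frame'][:,:,::-1])"
```

```text
t 15.6 tcp [541.5 -54.5 204.7] yaw(tool y) -7.43 toolz [-0.0032  0.0032 -1.    ] F [ 0.   0.4 -3.8] T [-0.01  0.27  0.  ] w 23.4 q [-0.31  0.44  1.65  0.    1.05 -0.18]
s 98.7 lateral -9.6
scene dish [643.1 -67.1] r 54.5 115 tab 75.3 slope deg [-0.24  0.37] rimz 166.9 ball [642.4 -67.6] off [-0.7 -0.5] 8.342083930969238
  rails ((579.020751953125, 38.13956069946289), (120.83163452148438, 91.86797332763672), 73.896484375)
side dish [632.7 -75.7] r 55.5 30 tab 75.5 slope deg [-1.11 -1.27] rimz 165.5 ball [641.  -68.1] off [8.3 7.6] 6.020897388458252
  rails ((576.6880493164062, 37.363033294677734), (121.52456665039062, 90.65924835205078), 73.82504272460938)
```

View pics/f13.png

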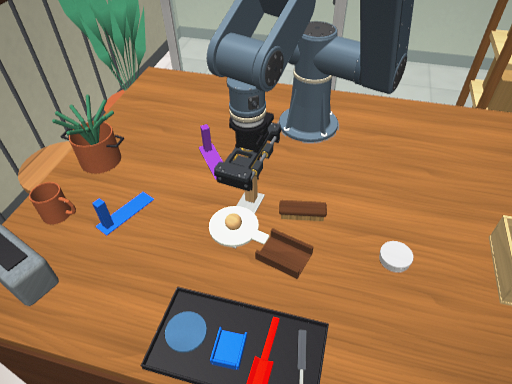

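The scene is stable. The dish sits at (233,226) on the blade with its tab along the rails. The tin (396,256) and brush (302,209) have not moved.

```bash
python3 -c "
from rig import workorder
print(workorder.close_job())"
```

```text
the job is handed in; nothing more can be done
None
```

I took the steel lifter by its wooden grip, slid the blade between the rails and lifted the dish straight up off the stand. I then turned it about 83° so the tab points along the rails, and handed the job in at about 16 s, still holding the lifter.

**Final checks, mainly from the scene camera:**
- **Tab:** it points at 75.3° and the rails run at about 74–75°, so it is within about 1°.
- **Ball:** it is about 1 mm from the dish centre. It was within 2 mm in each check I made from the lift onward.
- **Level and height:** the dish is level to about 0.5°, with its underside about 15 cm above the table.
- **Grip:** the fingers still hold the grip at a steady 23.4–23.9 mm opening, and the force reading matches the lifter's and dish's weight.
- **Bystanders:** the tin and brush look unmoved by eye.

**One disagreement:** the side camera put the ball about 11 mm off centre and the dish about 1.7° out of level. In that view the gripper hid much of the dish, so its fit is unreliable. Its own ball position agreed with the scene camera to within 2 mm.

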